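# Lock a scooter's inner panel with its push rivets

## Robot

A 6-joint arm with a two-finger parallel gripper is mounted at the origin on the work surface. World frame = base frame: x ahead of the robot, y to its left, z up, the work surface at z = 0. Lengths are in m, angles in rad, forces in N, time in s.
With the tool pointing down it reaches from about 0.35 to 0.775 m from the base axis. Payload 5.5 kg.
Tool frame: the origin (TCP) lies at the very end of the fingers, on their centre line; the grasp point (between the pads) lies env.hold_point_z behind it (env.hold_point_z is the distance from the TCP to the grasp point, in m); z points along the fingers, y is the line along which they close (so a half turn about z gives the same grasp; the last joint's range is limited). The gripper opens to 85 mm and grips with 20 to 120 N. Pads are 22 mm wide; open, the fingers measure 114 mm over their backs; the gripper's body (76 mm by 85 mm) begins 54 mm behind the grasp point. The pads swing forward as they close: fully open they stand 13 mm farther back than shut.
Start: joints at [1.048, 0.313, 0.046, 1.304, 0, 1.431], TCP at [0.215, 0.533, 0.231] pointing down, gripper open.
Joint ranges: [-2.76, 2.76], [-0.86, 1.69], [-1.03, 1.26], [-2.2, 2.34], [-1.47, 1.5], [-3.14, 3.14]. Speed limits (rad/s): [2.57, 2.57, 3.14, 3.14, 3.14, 3.14].

## Interface

Orientations are given as a unit quaternion [w, x, y, z].
In Python, from workcell import env gives the robot as it stands.
- The arm moves only by the tool carry_out, never from a script. Its argument "steps" is a list of rows, each a list of 3 entries, a list of its own where there are three numbers: the turn, a rotation vector about the tool's x, y, z in degrees, then the shift along the tool's x, y, z in cm, then the closure in counts, from 0 (fully open) to 255 (shut). A call has exactly 8 rows; each row is the pose to reach, as a shift and turn from the pose commanded when the call began, along the tool's axes at that moment; what a row does not reach only later rows make up. A row lasts 1/8 s, in which the tool goes at most 62.5 mm and 10.7 degrees, less where a joint would pass 70% of its speed; a pose out of reach is approached as far as the arm can. A call with a gripper value outside its range is refused whole. The fingers move at their own pace and stop on an object; "force" is the grip in N (left out, the last holds). Time passes only in rows, so rows that repeat a pose let the fingers close, or fill a call up. It gives the time, the measured TCP pose, the force, the opening and the grip force at its end, in the units of the state.
- env.get_state(): the state, without advancing time (a new reading comes with each control period).
- env.read_camera(name): name is "side" or "top"; returns (picture, depth): 384x512x3 uint8, red, green, blue; 384x512 float32, m along the optical axis (not along the pixel's ray), 0 where there is no reading.
- env.get_calibration(name): a dict with "fx", "fy", "cx", "cy" (pixels), "D" ([k1, k2, p1, p2, k3] as OpenCV has them; the pictures are not rectified), "origin" and "orientation" of the camera in the world. Camera axes: x right, y up, looking along -z (the intrinsics and any distortion apply to the point x, -y, -z); pixel columns grow to the right and rows downward; lengths in m; the calibration is good to about 2 mm. A picture is of the moment at which its call begins. get_calibration takes no time and is no camera call.
- env.hand_in(): hands the job in; it is judged then, once.
The state is a dict: "clock": time; "joint_pos": joint angles; "qvel": joint speeds; "tau": joint torques, N m; "tcp_pos": TCP position; "orientation": TCP orientation; "wrist_force": force on the tool from outside, world axes, zero at the start; "ft_torque": the same for the moment, N m; "finger_gap": finger opening in m; "grip_force": force on a finger pad.
Only numpy, scipy, OpenCV 4.12 (cv2) and the standard library are available. Lean on these libraries where they do the work, as an engineer would, in place of code of your own. Each camera call takes 0.05 s, during which the arm holds its last target. There are 200 camera calls.

## Task

A scooter's nose cover lies face down on the bench with its black inner panel in place, and the three push rivets that hold the panel still have their pins standing up. Press the pins down flush with a light fingertip, one after another: first the one at the pointed nose so that the panel stays centred, then the one on the side with the round socket hole, and last the one on the plain side. Do not shove hard, do not lift or drag the cover, and leave the other things on the bench where they are.

Things in the scene. Friction and masses are not known exactly. Their poses are not given: they have to be found in the camera images.
- cowl: Silver plastic nose cover of a scooter, 300 (x, -0.14 to 0.16) x 244 (y) x 62.5 mm, 0.6 kg, loose, face down; shield-shaped from above, blunt wide end at -x, pointed nose at +x. Origin on its underside, z up. Its flat black inner panel lies 60 mm above the origin, the silver rim 62.5 mm. In the panel sit three grey nylon rivets: a round flange 20 mm across, 2.5 mm thick, a 10 mm pin upright in its middle.
- socket_hole (a point): Centre of the round hole, 38 mm across, in the black panel (for an accessory socket), at the panel's surface. It tells the two sides apart: it is at (0, 0.050) in the cover's frame, on the side (+y) of the second rivet.
- nose_top (a point): Centre of the top of the nose rivet's pin, at x, y = (0.100, 0) m in the cover's frame and 62.5 mm (flush with the flange) to 69.5 mm above its origin; moves down with the pin.
- holeside_top (a point): Centre of the top of the pin of the rivet on the side with the round hole, at x, y = (-0.055, 0.085) m in the cover's frame and 62.5 mm (flush with the flange) to 69.5 mm above its origin; moves down with the pin.
- plainside_top (a point): Centre of the top of the pin of the rivet on the plain side, at x, y = (-0.055, -0.085) m in the cover's frame and 62.5 mm (flush with the flange) to 69.5 mm above its origin; moves down with the pin.
- nose_pin (a joint): How far the nose rivet's pin has been pressed, in m: at 0 its top stands 7 mm above the flange, at 0.007 it is flush and against its stop. At the start it stands 5 to 7 mm proud. The pin slides straight down with a steady resistance of about 4 N and stays where it is left; under the load the whole rivet springs down about 1 mm per 10 N with the thin panel, and back.
- holeside_pin (a joint): The same for the pin on the side with the round hole.
- plainside_pin (a joint): The same for the pin on the plain side.
- rivet_tub: White plastic tub of spare rivets, 84 mm across, 60 mm high, loose beside the cover; to be left alone. Origin at the centre of its underside.
- screwdriver: Screwdriver with a black handle, 200 mm long, lying loose beside the cover; to be left alone. Its x axis runs from handle to tip.
- socket: Steel spanner socket, a tube 28 mm across and 55 mm high standing loose on end; to be left alone. Origin at the centre of its underside.
- indicator: Turn-signal lamp with black housing and amber lens, about 105 x 55 x 44 mm, lying loose by the nose; to be left alone. Origin at its underside.

How it is judged:
By the outcome, as a careful person would: the job done as asked, in the order asked, and still so for the second after the job is handed in, with the robot touching nothing.
It also fails if it takes over 42 s, if anything falls off the work surface, if the arm or the gripper's body presses on something with over 40 N, if the wrist force passes 120 N, or if a joint passes its speed limit or range.

## Working session

There is one attempt and no reset: what is moved stays moved. The work goes in short steps, Python scripts to look and compute and a tool call to move; the robot and the scene stay as the last step left them, time stands still between calls to the robot, and variables do not carry over. Pictures are saved under pics/ and viewed, at most 10 in all, crops included, and the job is handed in when it is done.

Besides the shell and the picture viewer there is one more tool, called after "Call:" in YAML: its name, and indented under it one key for each argument. carry_out: Moves the arm, as the interface text tells. Its arguments: {"type":"object","properties":{"steps":{"type":"array","items":{"type":"array"}},"force":{"type":"number"}},"required":["steps"]}

```bash
mkdir -p pics
cat > h.py <<'E'
import numpy as np, cv2
from scipy.spatial.transform import Rotation as R
from workcell import env
def rot(q): return R.from_quat([q[1],q[2],q[3],q[0]]).as_matrix()
def cloud(name):
    im,d=env.read_camera(name); c=env.get_calibration(name)
    K=np.array([[c['fx'],0,c['cx']],[0,c['fy'],c['cy']],[0,0,1.]])
    h,w=d.shape; u,v=np.meshgrid(np.arange(w),np.arange(h))
    n=cv2.undistortPoints(np.stack([u,v],-1).reshape(-1,1,2).astype(float),K,np.array(c['D'],float)).reshape(h,w,2)
    P=np.stack([n[...,0]*d,-n[...,1]*d,-d],-1)
    W=P@rot(c['orientation']).T+np.array(c['origin']); W[d==0]=np.nan
    return im,d,W
E
python3 - <<'E'
from h import *
for n in('top','side'):
    im,d,W=cloud(n); cv2.imwrite(f'pics/{n}0.png',im[...,::-1]); np.savez(f'{n}0.npz',im=im,W=W)
    print(n,env.get_calibration(n))
print(env.get_state(),env.hold_point_z)
E
```

```text
top {'fx': 395.1294466830171, 'fy': 395.1294466830171, 'cx': 254.6533562556476, 'cy': 190.33372917316993, 'D': array([-0.08654473,  0.        ,  0.        ,  0.        ,  0.        ]), 'origin': array([0.54497063, 0.0101215 , 0.79399254]), 'orientation': array([-0.70598397, -0.01783815,  0.01080317,  0.7079207 ])}
side {'fx': 468.38812700870716, 'fy': 468.38812700870716, 'cx': 255.16831864191226, 'cy': 194.58016055174238, 'D': array([0.01981598, 0.        , 0.        , 0.        , 0.        ]), 'origin': array([0.33751845, 0.82117298, 0.75355217]), 'orientation': array([-0.11494829, -0.06579439,  0.4199014 ,  0.89785344])}
{'clock': 0.1, 'joint_pos': array([ 1.04842404e+00,  3.13930848e-01,  4.50952455e-02,  1.30361063e+00,
       -1.04385419e-05,  1.43123762e+00]), 'qvel': array([-5.03831902e-04, -1.41384062e-03,  3.82711469e-03, -4.87454670e-04,
       -8.75454781e-05,  5.62447166e-04]), 'tau': array([ 1.82124579e-03, -4.81724381e+01,  2.99244976e+01,  1.27611944e-02,
       -2.29345815e-04,  2.18484371e-05]), 'tcp_pos': array([0.21453949, 0.53298251, 0.23049598]), 'orientation': array([-2.63138205e-04,  1.90240112e-01,  9.81737246e-01, -7.81879672e-04]), 'wrist_force': array([-0.76551962,  0.40858392, -0.20046318]), 'ft_torque': array([0.02856413, 0.01138449, 0.00266396]), 'grip_force': 0.0, 'finger_gap': 0.08523927013697659} 0.0187
```

View pics/top0.png

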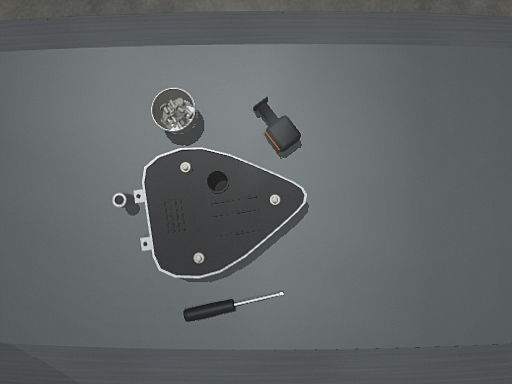

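View pics/side0.png

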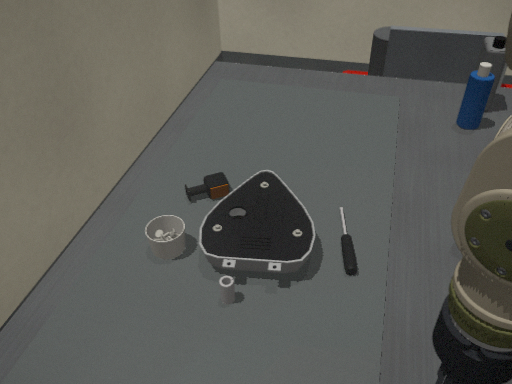

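The top view shows the cover in the middle, with the nose rivet at (275,200), the hole-side rivet at (185,168), the plain-side rivet at (199,258) and the socket hole at (217,182). In the side view they are at about (264,185), (217,228), (298,233) and (238,212).

```bash
cat >> h.py <<'E'
M=np.array([[.1,0],[-.055,.085],[-.055,-.085]])
def rivets(name,px,im,W):
    out=[]
    g=im.astype(int).sum(-1)/3
    for (u,v) in px:
        s=np.s_[v-9:v+10,u-9:u+10]; w=W[s].reshape(-1,3); m=(g[s].ravel()>110)&(w[:,2]>.045)
        out.append(np.r_[np.nanmedian(w[m],0),np.mean(w[m],0)[:2],(w[m].max(0)[:2]+w[m].min(0)[:2])/2,m.sum(),np.percentile(w[m,2],[10,50,90,100])])
    return np.array(out)
def fit(P):
    a=M-M.mean(0);b=P-P.mean(0)
    th=np.arctan2((a[:,0]*b[:,1]-a[:,1]*b[:,0]).sum(),(a*b).sum())
    Rm=np.array([[np.cos(th),-np.sin(th)],[np.sin(th),np.cos(th)]]); t=P.mean(0)-Rm@M.mean(0)
    return th,t,M@Rm.T+t,Rm
E
python3 - <<'E'
from h import *
np.set_printoptions(precision=4,suppress=True)
for n,px,hole in(('top',[(275,200),(185,168),(199,258)],(217,182)),('side',[(264,185),(217,228),(298,233)],(238,212))):
    f=np.load(n+'0.npz');im,W=f['im'],f['W'];r=rivets(n,px,im,W);print(n);print(r)
    th,t,P,Rm=fit(r[:,3:5]);print(np.degrees(th),t,'\n',P,'\nres mm',(r[:,3:5]-P)*1e3)
    print('hole pred',Rm@[0,.05]+t,'px',W[hole[1],hole[0]], 'panel z',np.nanmedian(W[hole[1]+18:hole[1]+26,hole[0]:hole[0]+8,2]))
    c=Rm@[0.03,0]+t
    m=(np.hypot(*(W[...,:2]-c).transpose(2,0,1))<.03); print('panel',np.nanmedian(W[m][:,2]))
    big=cv2.hconcat([cv2.resize(im[v-16:v+16,u-16:u+16],None,fx=8,fy=8,interpolation=cv2.INTER_NEAREST) for u,v in px]); cv2.imwrite(f'pics/{n}crop.png',big[...,::-1])
a=cv2.vconcat([cv2.imread('pics/topcrop.png'),cv2.imread('pics/sidecrop.png')]);cv2.imwrite('pics/crops.png',a)
E
```

```text
top
[[ 0.5583 -0.019   0.0662  0.5578 -0.0191  0.5575 -0.0192 84.      0.0645
   0.0662  0.0724  0.0743]
 [ 0.6189  0.147   0.0658  0.619   0.1469  0.6192  0.1469 82.      0.064
   0.0658  0.0721  0.0737]
 [ 0.4519  0.1209  0.066   0.4514  0.1211  0.4518  0.1218 87.      0.0642
   0.066   0.0728  0.0752]]
-81.44689883526975 [0.5432 0.0797] 
 [[ 0.5581 -0.0192]
 [ 0.6191  0.1467]
 [ 0.451   0.1214]] 
res mm [[-0.316   0.1077]
 [-0.0914  0.182 ]
 [ 0.4075 -0.2897]]
hole pred [0.5927 0.0871] px [0.5932 0.0922 0.0161] panel z 0.06364568281916039
panel 0.06331000884531551
side
[[ 0.5564 -0.014   0.0665  0.5573 -0.0143  0.5571 -0.0153 29.      0.0649
   0.0665  0.0718  0.0728]
 [ 0.6183  0.1528  0.0665  0.6185  0.1522  0.619   0.1509 38.      0.064
   0.0665  0.0719  0.0728]
 [ 0.4515  0.1268  0.0666  0.4512  0.1265  0.4512  0.1267 41.      0.065
   0.0666  0.0733  0.074 ]]
-81.48575279774292 [0.5429 0.0848] 
 [[ 0.5577 -0.0141]
 [ 0.6188  0.1518]
 [ 0.4506  0.1266]] 
res mm [[-0.3281 -0.2577]
 [-0.232   0.4039]
 [ 0.5601 -0.1462]]
hole pred [0.5923 0.0922] px [0.6073 0.0418 0.018 ] panel z 0.06334107329679445
panel 0.06355760403027921
```

View pics/crops.png

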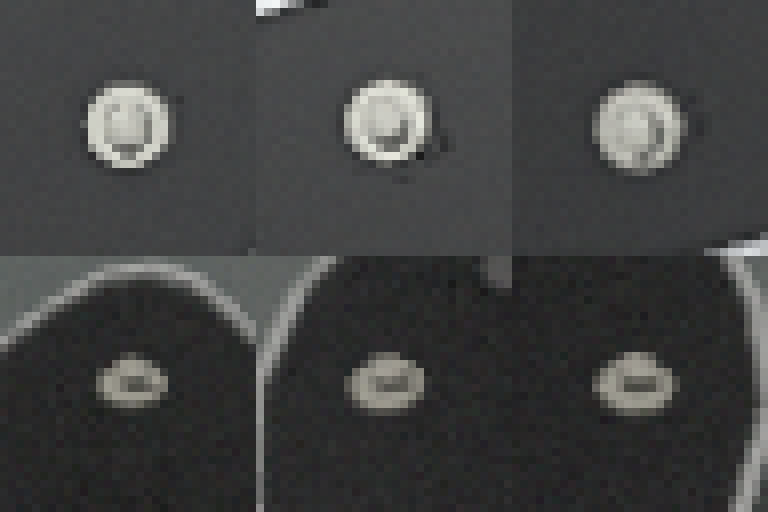

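The crops show all three pins standing inside their flanges. The two cameras agree on the cover's yaw but differ by 5 mm in y, and both read the panel 3 mm too high. I'll check the bench height and work out the approach.

```bash
cat >> h.py <<'E'
def shift(p):
    s=env.get_state(); T=rot(s['orientation']); return T.T@(np.array(p)-s['tcp_pos'])*100
E
python3 - <<'E'
from h import *
np.set_printoptions(precision=4,suppress=True)
for n in('top','side'):
    W=np.load(n+'0.npz')['W']
    for c in((.50,-.1),(.4,.0),(.68,.05)):
        m=(np.hypot(*(W[...,:2]-np.array(c)).transpose(2,0,1))<.02); print(n,c,np.nanmedian(W[m][:,2]))
print(rot(env.get_state()['orientation']))
for p in([.558,-.017,.12],[.619,.149,.12],[.451,.124,.12]): print(shift(p))
E
```

```text
top (0.5, -0.1) 0.003363235572916734
top (0.4, 0.0) 0.003384729521253238
top (0.68, 0.05) 0.0031701207216323635
side (0.5, -0.1) 0.0031736776179032145
side (0.4, 0.0) 0.003454202513336946
side (0.68, 0.05) 0.0030191727588225747
[[-0.9276  0.3735 -0.0008]
 [ 0.3735  0.9276 -0.0014]
 [ 0.0002 -0.0016 -1.    ]]
[-52.406  -38.1699  11.1005]
[-51.8639 -20.4929  11.0718]
[-37.2137 -29.0873  11.089 ]
```

Call:
carry_out:
  steps:
    - [[0,0,0],[-6,-4,1],255]
    - [[0,0,0],[-11,-8,2],255]
    - [[0,0,0],[-16,-12,3],255]
    - [[0,0,0],[-21,-15.5,4],255]
    - [[0,0,0],[-26,-19,5],255]
    - [[0,0,0],[-31,-22.5,6],255]
    - [[0,0,0],[-36,-26,7],255]
    - [[0,0,0],[-41,-30,8],255]
  force: 20

```text
clock: 1.1
tcp_pos: [0.4767, 0.1126, 0.1531]
orientation: [0.0, 0.19, 0.982, 0.0]
wrist_force: [-0.0, -0.3, 0.6]
finger_gap: 0.0002
grip_force: 0.0
```

Call:
carry_out:
  steps:
    - [[0,0,0],[-5,-4,1.1],255]
    - [[0,0,0],[-9,-7,2.2],255]
    - [[0,0,0],[-11.4,-8.2,3.1],255]
    - [[0,0,0],[-11.4,-8.2,3.1],255]
    - [[0,0,0],[-11.4,-8.2,3.1],255]
    - [[0,0,0],[-11.4,-8.2,3.1],255]
    - [[0,0,0],[-11.4,-8.2,3.1],255]
    - [[0,0,0],[-11.4,-8.2,3.1],255]

```text
clock: 2.1
tcp_pos: [0.5509, -0.0036, 0.123]
orientation: [0.0, 0.19, 0.982, 0.0]
wrist_force: [0.5, 0.1, 0.1]
finger_gap: 0.0
grip_force: 0.0
```

Run:
```python
from h import *
np.set_printoptions(precision=4,suppress=True)
s=env.get_state(); print(s,shift([.558,-.017,.075]))
for n in('top','side'):
    im,d,W=cloud(n); np.savez(f'{n}1.npz',im=im,W=W)
    cv2.imwrite(f'pics/{n}1.png',cv2.resize(im[90:290,150:350],None,fx=2,fy=2)[...,::-1])
cv2.imwrite('pics/b1.png',cv2.hconcat([cv2.imread('pics/top1.png'),cv2.imread('pics/side1.png')]))
```

```text
{'clock': 2.1, 'joint_pos': array([-0.1524,  0.3226, -0.2134,  1.0342,  0.0001,  0.2295]), 'qvel': array([-0.0052,  0.0027,  0.0017, -0.0008,  0.0007, -0.0013]), 'tau': array([  0.0311, -46.4479,  27.7255,   0.0034,   0.001 ,   0.0007]), 'tcp_pos': array([ 0.5509, -0.0036,  0.123 ]), 'orientation': array([0.0003, 0.1898, 0.9818, 0.0001]), 'wrist_force': array([0.4933, 0.1004, 0.0743]), 'ft_torque': array([-0.0056,  0.0132,  0.0051]), 'grip_force': 0.0, 'finger_gap': 3.756621292417473e-05} [-1.1498 -0.9787  4.796 ]
```

View pics/b1.png

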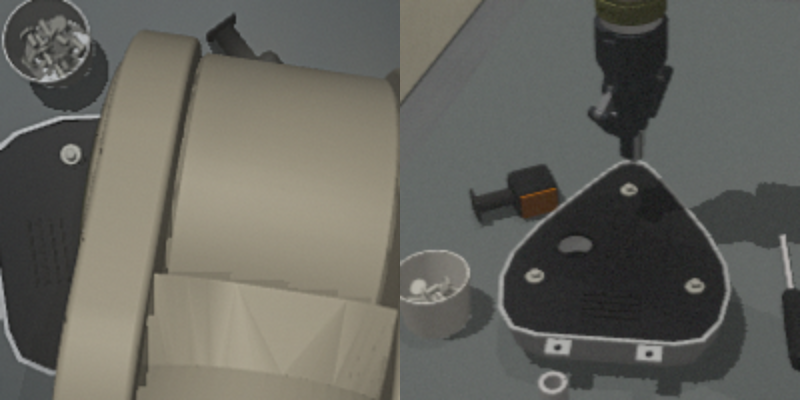

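The side view shows the closed fingertip at about (266,169), just behind and above the nose rivet. I'll measure it to find the side camera's offset.

Run:
```python
from h import *
np.set_printoptions(precision=4,suppress=True)
f=np.load('side1.npz');W=f['W'];s=env.get_state();T=rot(s['orientation'])
sub=W[120:175,250:285].reshape(-1,3); q=(sub-s['tcp_pos'])@T*1e3
q=q[(np.abs(q[:,0])<40)&(np.abs(q[:,1])<40)&(q[:,2]<30)&(q[:,2]>-45)]
for lo in range(-45,15,5):
    m=(q[:,2]>=lo)&(q[:,2]<lo+5)
    if m.sum(): print(lo,m.sum(),q[m].min(0),np.median(q[m],0),q[m].max(0))
```

```text
-45 10 [-10.722   -8.4348 -44.2445] [ 13.406    3.3036 -42.9031] [ 15.1191  13.141  -41.5158]
-40 15 [  6.0724  -8.3756 -38.4386] [  9.535    6.5611 -36.8074] [ 12.3844  16.0917 -35.0832]
-35 16 [ -5.2116 -13.8487 -34.2292] [ 10.2133   4.5655 -31.7749] [ 13.1552  13.3786 -30.1368]
-30 27 [ -6.0383 -14.668  -29.9941] [  7.9925  11.0232 -27.3816] [ 12.6577  16.8836 -25.5543]
-25 22 [ -4.9954 -13.6884 -24.9884] [  8.1036   9.1091 -23.1338] [ 12.8088  15.4102 -20.4254]
-20 23 [ -6.2914 -13.8843 -19.9566] [  9.0049   6.4572 -17.4213] [ 14.2078  14.3197 -15.0566]
-15 25 [ -7.0457 -14.5577 -14.7528] [  6.5257  11.3702 -12.0538] [ 12.3737  15.9953 -10.1616]
-10 13 [-2.5192 -4.2944 -9.8994] [11.5685  5.2171 -6.8098] [13.2848 11.4814 -5.7474]
-5 4 [ 0.4292  5.5844 -3.3008] [ 7.0422  6.1653 -2.5751] [10.8842  6.7315 -0.7714]
0 2 [-3.8105  4.6892  0.8714] [-0.9832  4.7338  1.0279] [1.8441 4.7784 1.1843]
```

Fingertip extents match the TCP to within 2 mm, and the tip covers ±11 × ±14 mm, so the averaged position is good enough. I'll go over the nose rivet and come down to just above its pin.

Call:
carry_out:
  steps:
    - [[0,0,0],[-0.6,-0.5,1],255]
    - [[0,0,0],[-1.15,-1,2],255]
    - [[0,0,0],[-1.15,-1,3],255]
    - [[0,0,0],[-1.15,-1,4],255]
    - [[0,0,0],[-1.15,-1,4.8],255]
    - [[0,0,0],[-1.15,-1,4.8],255]
    - [[0,0,0],[-1.15,-1,4.8],255]
    - [[0,0,0],[-1.15,-1,4.8],255]

```text
clock: 3.2
tcp_pos: [0.5583, -0.0178, 0.075]
orientation: [0.0, 0.19, 0.982, 0.0]
wrist_force: [0.2, 0.9, -0.5]
finger_gap: 0.0002
grip_force: 0.0
```

Call:
carry_out:
  steps:
    - [[0,0,0],[0,0,0.2],255]
    - [[0,0,0],[0,0,0.4],255]
    - [[0,0,0],[0,0,0.6],255]
    - [[0,0,0],[0,0,0.75],255]
    - [[0,0,0],[0,0,0.9],255]
    - [[0,0,0],[0,0,1.0],255]
    - [[0,0,0],[0,0,1.0],255]
    - [[0,0,0],[0,0,1.0],255]

```text
clock: 4.2
tcp_pos: [0.5582, -0.0178, 0.0649]
orientation: [0.0, 0.19, 0.982, 0.0]
wrist_force: [-1.0, 0.2, 6.0]
finger_gap: -0.0
grip_force: 3.0
```

Call:
carry_out:
  steps:
    - [[0,0,0],[0,0,0.05],255]
    - [[0,0,0],[0,0,0.1],255]
    - [[0,0,0],[0,0,0.15],255]
    - [[0,0,0],[0,0,0.2],255]
    - [[0,0,0],[0,0,0.25],255]
    - [[0,0,0],[0,0,0.28],255]
    - [[0,0,0],[0,0,0.28],255]
    - [[0,0,0],[0,0,0.28],255]

```text
clock: 5.2
tcp_pos: [0.5583, -0.0178, 0.0638]
orientation: [0.001, 0.19, 0.982, 0.0]
wrist_force: [-4.5, 1.2, 17.7]
finger_gap: 0.0001
grip_force: 8.6
```

The force rose to 17.7 N at z 0.0638. That fits a 3.3 mm mat under everything, which puts the flange at 65.8 mm minus the spring, so the nose pin is at its stop. I'll lift and move to the hole-side rivet.

Call:
carry_out:
  steps:
    - [[0,0,0],[0,0,-1],255]
    - [[0,0,0],[0,0,-3.5],255]
    - [[0,0,0],[0.2,5,-3.5],255]
    - [[0,0,0],[0.4,10,-3.5],255]
    - [[0,0,0],[0.5,14.5,-3.5],255]
    - [[0,0,0],[0.6,17.7,-3.5],255]
    - [[0,0,0],[0.6,17.7,-3.5],255]
    - [[0,0,0],[0.6,17.7,-3.5],255]

```text
clock: 6.2
tcp_pos: [0.6178, 0.1483, 0.096]
orientation: [-0.001, 0.19, 0.982, -0.0]
wrist_force: [0.2, -0.1, -0.1]
finger_gap: -0.0
grip_force: 0.0
```

Run:
```python
from h import *
np.set_printoptions(precision=4,suppress=True)
print(env.get_state()['tcp_pos'],shift([.619,.149,.0745]))
for n in('top','side'):
    im,d,W=cloud(n); 
    px=[(275,200),(199,258)] if n=='top' else [(264,185),(298,233)]
    print(n,rivets(n,px,im,W)[:,[2,3,4,7,8,9,10,11]])
    cv2.imwrite(f'pics/{n}2.png',cv2.resize(im[120:270,170:320],None,fx=2.6,fy=2.6)[...,::-1])
cv2.imwrite('pics/b2.png',cv2.hconcat([cv2.imread('pics/top2.png'),cv2.imread('pics/side2.png')]))
```

```text
[0.6178 0.1483 0.096 ] [-0.0882  0.1127  2.1483]
top [[ 0.0657  0.5581 -0.0193 89.      0.064   0.0657  0.0673  0.0688]
 [ 0.0663  0.451   0.1221 81.      0.0645  0.0663  0.073   0.0746]]
side [[ 0.0657  0.5581 -0.0159 36.      0.0641  0.0657  0.067   0.0686]
 [ 0.0664  0.4513  0.1273 33.      0.0641  0.0664  0.0725  0.075 ]]
```

View pics/b2.png

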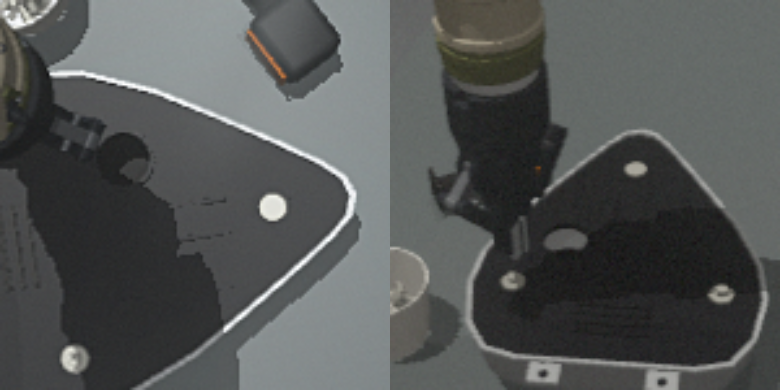

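The nose rivet at the right of both views is now a flat disc, with its top down from 72.4 to 67.3 mm, and the cover hasn't moved. The fingertip is just above the hole-side rivet, so I'll press that one.

Call:
carry_out:
  steps:
    - [[0,0,0],[-0.1,0.1,1],255]
    - [[0,0,0],[-0.1,0.1,1.8],255]
    - [[0,0,0],[-0.1,0.1,2.2],255]
    - [[0,0,0],[-0.1,0.1,2.4],255]
    - [[0,0,0],[-0.1,0.1,2.6],255]
    - [[0,0,0],[-0.1,0.1,2.75],255]
    - [[0,0,0],[-0.1,0.1,2.9],255]
    - [[0,0,0],[-0.1,0.1,3],255]

```text
clock: 7.3
tcp_pos: [0.6199, 0.1492, 0.0671]
orientation: [0.0, 0.19, 0.982, 0.0]
wrist_force: [-1.8, -0.9, 4.2]
finger_gap: 0.0002
grip_force: 2.0
```

Call:
carry_out:
  steps:
    - [[0,0,0],[0,0,0.05],255]
    - [[0,0,0],[0,0,0.1],255]
    - [[0,0,0],[0,0,0.14],255]
    - [[0,0,0],[0,0,0.18],255]
    - [[0,0,0],[0,0,0.2],255]
    - [[0,0,0],[0,0,0.2],255]
    - [[0,0,0],[0,0,0.2],255]
    - [[0,0,0],[0,0,0.2],255]

```text
clock: 8.3
tcp_pos: [0.6199, 0.1492, 0.065]
orientation: [0.0, 0.19, 0.982, 0.0]
wrist_force: [-2.4, -1.1, 5.3]
finger_gap: 0.0004
grip_force: 2.7
```

Call:
carry_out:
  steps:
    - [[0,0,0],[0,0,0.04],255]
    - [[0,0,0],[0,0,0.08],255]
    - [[0,0,0],[0,0,0.12],255]
    - [[0,0,0],[0,0,0.15],255]
    - [[0,0,0],[0,0,0.15],255]
    - [[0,0,0],[0,0,0.15],255]
    - [[0,0,0],[0,0,0.15],255]
    - [[0,0,0],[0,0,0.15],255]

```text
clock: 9.3
tcp_pos: [0.6199, 0.1492, 0.0645]
orientation: [0.0, 0.19, 0.982, 0.0]
wrist_force: [-4.7, -0.4, 10.9]
finger_gap: 0.0002
grip_force: 5.3
```

The stiffness is now 1 mm per 10 N, so this pin is at its stop. I'll lift, move over the plain-side rivet and check before pressing the last one.

Call:
carry_out:
  steps:
    - [[0,0,0],[0,0,-1],255]
    - [[0,0,0],[0,0,-3.3],255]
    - [[0,0,0],[4.5,-2.6,-3.3],255]
    - [[0,0,0],[9,-5.2,-3.3],255]
    - [[0,0,0],[13,-7.6,-3.3],255]
    - [[0,0,0],[14.7,-8.6,-3.3],255]
    - [[0,0,0],[14.7,-8.6,-3.3],255]
    - [[0,0,0],[14.7,-8.6,-3.3],255]

```text
clock: 10.3
tcp_pos: [0.4529, 0.1245, 0.0966]
orientation: [0.001, 0.19, 0.982, 0.0]
wrist_force: [-0.5, -0.5, 0.6]
finger_gap: -0.0
grip_force: 0.0
```

Run:
```python
from h import *
np.set_printoptions(precision=4,suppress=True)
print(env.get_state()['tcp_pos'],shift([.451,.124,.0745]))
for n in('top','side'):
    im,d,W=cloud(n); 
    px=[(275,200),(185,168)] if n=='top' else [(264,185),(217,228)]
    print(n,rivets(n,px,im,W)[:,[2,3,4,7,8,9,10,11]])
    cv2.imwrite(f'pics/{n}3.png',cv2.resize(im[120:270,170:320],None,fx=2.6,fy=2.6)[...,::-1])
cv2.imwrite('pics/b3.png',cv2.hconcat([cv2.imread('pics/top3.png'),cv2.imread('pics/side3.png')]))
```

```text
[0.4529 0.1245 0.0966] [ 0.1627 -0.121   2.2104]
top [[ 0.0657  0.5577 -0.0192 86.      0.0645  0.0657  0.0675  0.0684]
 [ 0.0655  0.6191  0.1469 90.      0.0639  0.0655  0.0669  0.0683]]
side [[ 0.0654  0.5579 -0.0164 34.      0.0639  0.0654  0.0669  0.0676]
 [ 0.066   0.6189  0.1506 45.      0.0639  0.066   0.0675  0.0686]]
```

View pics/b3.png

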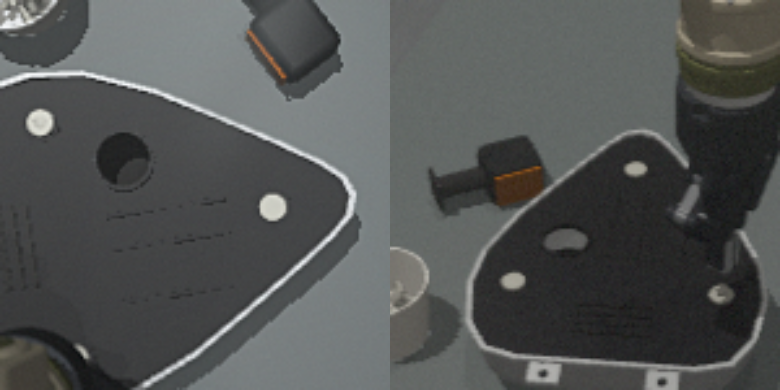

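Both the nose and hole-side rivets are flat discs now (tops near 67 mm by camera, which is flange level), and the cover hasn't moved. Next is the plain-side pin.

Call:
carry_out:
  steps:
    - [[0,0,0],[0.1,-0.1,1],255]
    - [[0,0,0],[0.1,-0.1,1.8],255]
    - [[0,0,0],[0.1,-0.1,2.2],255]
    - [[0,0,0],[0.1,-0.1,2.4],255]
    - [[0,0,0],[0.1,-0.1,2.6],255]
    - [[0,0,0],[0.1,-0.1,2.8],255]
    - [[0,0,0],[0.1,-0.1,3],255]
    - [[0,0,0],[0.1,-0.1,3.1],255]

```text
clock: 11.4
tcp_pos: [0.4499, 0.1238, 0.0652]
orientation: [-0.0, 0.19, 0.982, 0.0]
wrist_force: [-3.2, 0.0, 4.2]
finger_gap: 0.0001
grip_force: 2.0
```

Call:
carry_out:
  steps:
    - [[0,0,0],[0,0,0.05],255]
    - [[0,0,0],[0,0,0.08],255]
    - [[0,0,0],[0,0,0.1],255]
    - [[0,0,0],[0,0,0.12],255]
    - [[0,0,0],[0,0,0.12],255]
    - [[0,0,0],[0,0,0.12],255]
    - [[0,0,0],[0,0,0.12],255]
    - [[0,0,0],[0,0,0.12],255]

```text
clock: 12.4
tcp_pos: [0.45, 0.1238, 0.0646]
orientation: [0.0, 0.19, 0.982, 0.0]
wrist_force: [-3.9, -1.0, 8.8]
finger_gap: -0.0002
grip_force: 4.5
```

Call:
carry_out:
  steps:
    - [[0,0,0],[0,0,0.04],255]
    - [[0,0,0],[0,0,0.07],255]
    - [[0,0,0],[0,0,0.07],255]
    - [[0,0,0],[0,0,0.07],255]
    - [[0,0,0],[0,0,0.07],255]
    - [[0,0,0],[0,0,0.07],255]
    - [[0,0,0],[0,0,0.07],255]
    - [[0,0,0],[0,0,0.07],255]

```text
clock: 13.4
tcp_pos: [0.45, 0.1238, 0.0643]
orientation: [0.0, 0.19, 0.982, 0.0]
wrist_force: [-5.9, -0.4, 12.9]
finger_gap: 0.0001
grip_force: 6.2
```

Call:
carry_out:
  steps:
    - [[0,0,0],[0,0,-1],255]
    - [[0,0,0],[0,0,-4],255]
    - [[0,0,0],[0,0,-8],255]
    - [[0,0,0],[4,4,-10],255]
    - [[0,0,0],[6,9,-12],255]
    - [[0,0,0],[8,14,-13],255]
    - [[0,0,0],[10,18,-14],255]
    - [[0,0,0],[10,18,-14],255]

```text
clock: 14.4
tcp_pos: [0.425, 0.3313, 0.2041]
orientation: [0.001, 0.188, 0.982, 0.001]
wrist_force: [-0.4, -0.3, 0.6]
finger_gap: 0.0003
grip_force: 0.0
```

Run:
```python
from h import *
np.set_printoptions(precision=4,suppress=True)
for n in('top','side'):
    im,d,W=cloud(n); 
    px=[(275,200),(185,168),(199,258)] if n=='top' else [(264,185),(217,228),(298,233)]
    print(n,rivets(n,px,im,W)[:,[2,3,4,7,8,9,10,11]])
    cv2.imwrite(f'pics/{n}4.png',cv2.resize(im,(400,300))[...,::-1])
cv2.imwrite('pics/b4.png',cv2.hconcat([cv2.imread('pics/top4.png'),cv2.imread('pics/side4.png')]))
```

```text
top [[ 0.0657  0.5577 -0.019  84.      0.0636  0.0657  0.0675  0.0692]
 [ 0.0658  0.6189  0.147  88.      0.0641  0.0658  0.0674  0.0688]
 [ 0.0656  0.451   0.1213 90.      0.064   0.0656  0.0671  0.07  ]]
  return np.nanmean(a, axis, out=out, keepdims=keepdims)
  return _methods._mean(a, axis=axis, dtype=dtype,
  ret = um.true_divide(
Traceback (most recent call last):
  File "h.py", line 19, in rivets
    out.append(np.r_[np.nanmedian(w[m],0),np.mean(w[m],0)[:2],(w[m].max(0)[:2]+w[m].min(0)[:2])/2,m.sum(),np.percentile(w[m,2],[10,50,90,100])])
                                                               ~~~~~~~~^^^
ValueError: zero-size array to reduction operation maximum which has no identity
```

The top view measures all three rivets flush (90th percentile at 67.1–67.5 mm by camera, 72–73 before) and the cover within about 0.5 mm of where it started. The side view failed only because the arm blocked it. The arm is clear, so I'm handing in.

```bash
python3 -c "
from workcell import env
print(env.hand_in())"
```

```text
the job is handed in; nothing more can be done
None
```

I pressed all three pins flush in the order asked (nose, hole side, plain side) with at most about 18 N, the cover stayed within about 0.5 mm of its start, and I handed the job in at about 14.5 s; no verdict came back.

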